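Set and lock the length stop on a screw-element gauge

TASK

Lay the screw element that is on the rubber mat onto the two rods of the length gauge and close the sliding stop so that the element sits without any gap between the fixed end plate and the stop. Then lock the stop: turn its black knob clockwise until it suddenly goes stiff, and give it one eighth of a turn more, no further. Last, pull the lamp's knob fully out against its spring to switch the lamp on and let it go back to rest, leaving the other things standing where they are.

Things in the scene. Friction and masses are not known exactly. Their poses are not given: they have to be found in the camera images.
- gauge: Length gauge fixed to the bench: grey base plate 110 (x) x 280 (y) x 14 mm high. Origin: centre of its underside; y runs along it towards the fixed end plate, -x is its front (roughly towards the robot). Two steel rods 10 mm in diameter run along y, axes at x = +-16, z = 45 mm, free space below. At y = -132 mm a 60 mm high block carries the rods.
- end_plate (a point): Centre of the inner face of the fixed steel end plate (gauge x 0, y 120, z 67 mm; axes as the gauge), which the element's end must meet. The plate is 70 mm wide, 12 mm thick, its top 85 mm above the bench.
- seat (a point): Point of the gauge (x 0, y 55, z 67 mm in its frame; axes as the gauge) where the element's centre lies when it rests on the rods with its end against the end plate.
- stop (a joint): Sliding stop's position, m, 0 to 0.060, growing towards the end plate. Its face is at gauge y = -60 mm + this value, so with the 130 mm element in place and no gap it reads 0.050. It slides with about 3 N (pushing the element as well, up to 12 N together) and stays where it is left. It may be moved by its knob.
- stop_face (a point): Centre of the stop's face that meets the element (z 67 mm; axes as the gauge). The stop is an aluminium block, 64 mm (x) by 53 mm (y, behind this face), riding over the rods, its top 93 mm above the bench.
- knob_centre (a point): Middle of the round black ribbed lock knob on the stop, 52 mm in diameter, 32 mm high (16 mm to each side of this point). This point's z axis is the knob's axis, outward, leaning 35 degrees from vertical to the gauge's front; it does not turn with the knob. Below it is a neck 14 mm or more long, at most 26 mm thick. At stop = 0 it is at gauge x -40, y -85, z 132 mm.
- lock_knob (a joint): Slack turn of the lock knob, rad, growing clockwise seen from outside (tightening): it turns easily (0.03 N m) up to 1.5, where the screw bites. It starts with 0.6 to 1.4 rad of slack left.
- lock_screw (a joint): How far the knob has been turned on, rad, clockwise, after the screw has begun to bite (slack at 1.5); 0 until then. This takes about 0.35 N m and the screw stays where it is left; an eighth of a turn reads 0.785. Backing the knob off lowers only the slack reading.
- mat: Flat black rubber mat 170 x 100 x 4 mm fixed to the bench, on one side of the gauge (left or right); origin: centre of its underside.
- element: The steel screw element to be measured: a helical cylinder 44 mm in diameter and 130 mm long with a splined bore, about 0.5 kg, lying on the mat. Its x axis is its long axis; both ends are alike. Its origin lies on its outside, so use element_centre.
- element_centre (a point): Centre of the screw element, 22 mm above the face that it lies on; its x axis is the element's long axis.
- lamp: Bench lamp fixed on the side of the gauge away from the mat: white housing 120 (x) x 100 (y) x 50 mm high, front to -x (roughly towards the robot), origin centre of its underside. A thin post at x = +50 mm carries a light bar 220 mm long along y, 40 mm wide, at z = 349 to 371 mm. A grey tube on top, leaning 35 degrees to the front, holds the pull knob.
- pull_centre (a point): Middle of the lamp's pull knob; z axis: the direction in which it is pulled, outward, 35 degrees from vertical leaning to the lamp's front. The knob is a round black head 36 mm in diameter and 24 mm long (12 mm to each side of this point along the axis) on a stem 12 mm thick with 28 mm free between tube and head.
- lamp_pull (a joint): How far the pull knob is out, m: 0 at rest to 0.014 fully out (hard stop). Its spring pulls it back with 3 N at rest and 6.5 N fully out; the lamp switches on when it has been beyond 0.010.
- short_screw: Bystander: steel screw element standing upright in front of the gauge, 60 mm in diameter, 95 mm high; origin centre of its underside. To be left standing.
- tall_screw: Bystander: steel screw element standing upright behind the gauge, 48 mm in diameter, 125 mm high; origin centre of its underside. To be left standing.
- block: Bystander: steel block of stacked discs standing in front of the lamp, 56 mm in diameter, 60 mm high; origin centre of its underside. To be left standing.
- oil: Bystander: white oil bottle with black cap standing behind the mat, 56 mm in diameter, 140 mm high; origin centre of its underside. To be left standing.
Things that resemble listed ones, but are neither listed nor needed, are in the scene too. Leave any purple look-alike of the element alone.

How it is judged:
By the outcome, as a careful person would: the job done as asked, in the order asked, and still so for the second after the job is handed in, with the robot touching nothing.
It also fails if it takes over 69 s, if anything falls off the work surface, if the arm or the gripper's body presses on something with over 40 N, if the wrist force passes 120 N, or if a joint passes its speed limit or range.

ROBOT

A 6-joint arm with a two-finger parallel gripper is mounted at the origin on the work surface. World frame = base frame: x ahead of the robot, y to its left, z up, the work surface at z = 0. Lengths are in mm, angles in degrees, forces in N, time in s.
With the tool pointing down it reaches from about 300 to 825 mm from the base axis. Payload 5.4 kg.
Tool frame: the origin (TCP) lies midway between the tips of the shut fingers; the grasp point (between the pads) lies 19 mm behind it (grip_depth is the distance from the TCP to the grasp point, in mm); z points along the fingers, y is the line along which they close (so a half turn about z gives the same grasp; the last joint's range is limited). The gripper opens to 92 mm and grips with 3 to 60 N. Pads are 20 mm wide; open, the fingers measure 128 mm over their backs; the gripper's body (75 mm by 189 mm) begins 69 mm behind the grasp point.
Start: joints at [62.561, 9.076, 91.501, -0, 79.423, -12.038], TCP at [152.716, 554.332, 214.601] pointing down, gripper open.
Joint ranges: [-166.64, 166.64], [-54.1, 131.32], [10.49, 154.53], [-73.88, 253.88], [9.74, 151.15], [-171.62, 171.62]. Speed limits (degrees/s): [147.25, 147.25, 180, 180, 180, 180].

INTERFACE

Orientations are given as a 3x3 rotation matrix whose columns are the frame's x, y, z axes.
In Python, from plant import get_obs, snapshot, finish_job, grip_depth gives the robot as it stands.
- The arm moves only by the shell command python3 -m jog 'ROWS'. ROWS is JSON, a list of rows, each a list of 5 numbers: the shift along the tool's x, y, z in cm, then the turn about the tool's z in degrees, then the opening, from 0 (shut) to 1 (fully open). A call has 1 to 10 rows; each row shifts and turns the commanded pose from where the row before left it, along the tool's axes as they then stand; what a row does not reach is not made up. A row lasts 1/12 s, in which the tool goes at most 41.7 mm and 7.16 degrees, less where a joint would pass 70% of its speed; a pose out of reach is approached as far as the arm can. A call with a gripper value outside its range is refused whole. The fingers move at their own pace and stop on an object; the grip force is fixed at half the most. Time passes only in rows, so rows that do not move let the fingers close. It gives the time, the measured TCP pose, the force, the opening and the grip force at its end, in the units of the state.
- get_obs(): the state, without advancing time (a new reading comes with each control period).
- snapshot(name): name is "scene" or "top"; returns a dict with "pixels" (420x560x3 uint8, blue, green, red), "fx", "fy", "cx", "cy" (pixels), "dist_coeffs" ([k1, k2, p1, p2, k3] as OpenCV has them; the pictures are not rectified), "rvec" (rotation vector, rad) and "tvec" (3), from world to camera coordinates, as OpenCV has them. Camera axes: x right, y down, z forward; pixel columns grow to the right and rows downward; lengths in mm; the calibration is good to about 2 mm. A picture is of the moment at which its call begins. There is no depth.
- finish_job(): hands the job in; it is judged then, once.
The state is a dict: "time": time; "joint_positions": joint angles; "joint_vel": joint speeds; "joint_efforts": joint torques, N m; "position": TCP position; "eef_rot": TCP orientation; "contact_force": force on the tool from outside, world axes, zero at the start; "moment": the same for the moment, N m; "width": opening from 0.0 (shut) to 1.0 (fully open); "gripper_force": force on a finger pad.
Only numpy, scipy, OpenCV 4.12 (cv2) and the standard library are available. Lean on these libraries where they do the work, as an engineer would, in place of code of your own. Each camera call takes 0.05 s, during which the arm holds its last target. There are 200 camera calls.

## Working session

There is one attempt and no reset: what is moved stays moved. The work goes in short steps, Python scripts to look and compute and a shell command to move; the robot and the scene stay as the last step left them, time stands still between calls to the robot, and variables do not carry over. Pictures are saved under pics/ and viewed, at most 10 in all, crops included, and the job is handed in when it is done.

```bash
mkdir -p pics; ls; cat > h.py <<'E'
import numpy as np, cv2
from plant import get_obs, snapshot, finish_job, grip_depth
def snap(n,f=None):
    s=snapshot(n)
    s['K']=np.array([[s['fx'],0,s['cx']],[0,s['fy'],s['cy']],[0,0,1.]])
    s['R']=cv2.Rodrigues(np.array(s['rvec'],float))[0]; s['t']=np.array(s['tvec'],float).ravel(); s['d']=np.array(s['dist_coeffs'],float)
    s['c']=-s['R'].T@s['t']; s['im']=np.array(s['pixels'],np.uint8)
    if f: cv2.imwrite('pics/'+f,s['im'])
    return s
def ray(s,uv):
    p=cv2.undistortPoints(np.array(uv,float).reshape(-1,1,2),s['K'],s['d']).reshape(-1,2)
    return np.c_[p,np.ones(len(p))]@s['R']
def plane(s,uv,z):
    d=ray(s,uv); return s['c']+d*((z-s['c'][2])/d[:,2])[:,None]
def proj(s,P): return cv2.projectPoints(np.array(P,float).reshape(-1,1,3),np.array(s['rvec'],float),s['t'],s['K'],s['d'])[0].reshape(-1,2)
def tri(s1,a,s2,b):
    d1=ray(s1,[a])[0];d2=ray(s2,[b])[0]
    k=np.linalg.lstsq(np.c_[d1,-d2],s2['c']-s1['c'],rcond=None)[0]
    p,q=s1['c']+k[0]*d1,s2['c']+k[1]*d2
    return (p+q)/2,np.linalg.norm(p-q)
E
python3 - <<'E'
from h import *
for n in('scene','top'):
    s=snap(n,n+'0.png'); print(n,s['c'].round(),s['fx'],s['R'][2].round(2))
o=get_obs();print(o['time'],o['eef_rot'],o['width'],grip_depth,o['contact_force'])
E
```

```text
pics
scene [1446.  312.  832.] 492.18952674282093 [-0.77 -0.22 -0.6 ]
top [ 230.   56. 1669.] 502.47511392106225 [ 0.19  0.   -0.98]
0.1 [[-9.64096950e-01  2.65549464e-01 -7.44009819e-04]
 [ 2.65550308e-01  9.64095873e-01 -1.47719440e-03]
 [ 3.25028615e-04 -1.62173065e-03 -9.99998632e-01]] 0.996269570429079 18.700000000000003 [ 0.33012108 -0.05865593  0.04621197]
```

View pics/scene0.png

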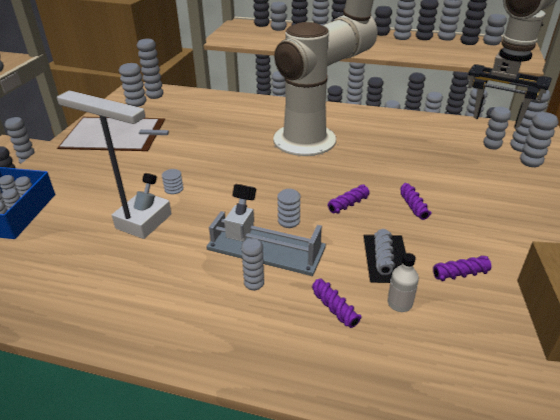

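View pics/top0.png

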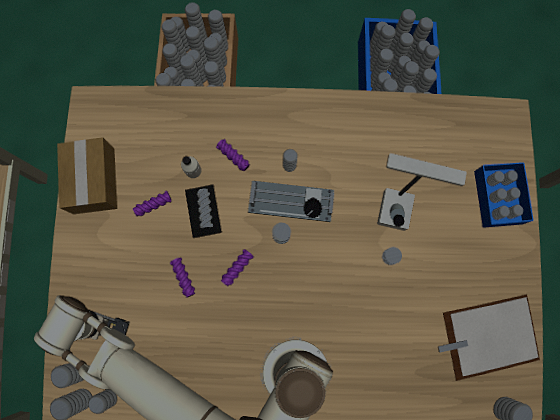

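The scene view shows the lamp at about (140,210), the gauge at (265,245) with its end plate at the right end, and the mat with the element at (385,255). In the top view the mat is at (203,210), the gauge at (290,201) with the end plate at left (+y), and the lamp at (396,210).

```bash
python3 - <<'E'
from h import *
a=cv2.imread('pics/top0.png')[140:280,180:430]; cv2.imwrite('pics/topc.png',cv2.resize(a,None,fx=3,fy=3,interpolation=cv2.INTER_CUBIC))
b=cv2.imread('pics/scene0.png')[160:310,105:425]; cv2.imwrite('pics/scenec.png',cv2.resize(b,None,fx=2.5,fy=2.5,interpolation=cv2.INTER_CUBIC))
E
```

```text
(no output)
```

View pics/topc.png

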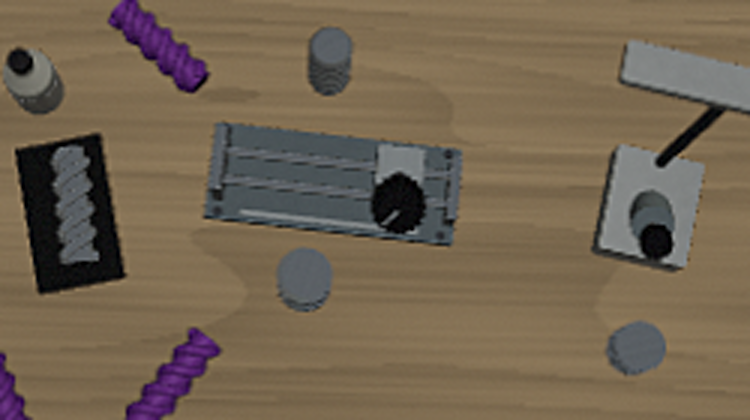

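View pics/scenec.png

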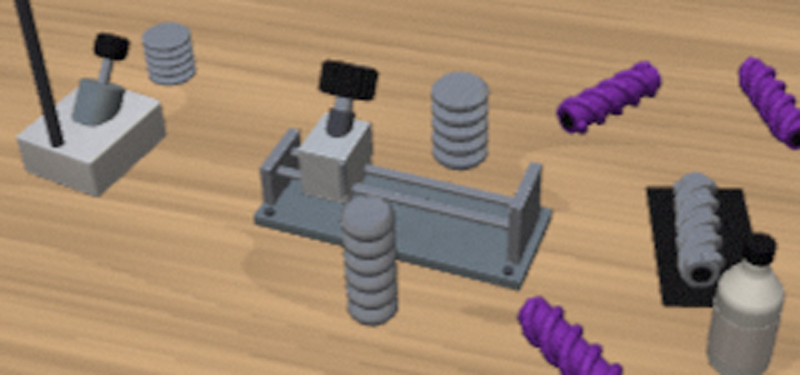

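The crops show in top-crop pixels (3x): gauge plate corners (216,122),(461,151),(452,245),(204,218), lock knob (399,203), mat corners (15,149)...(39,293), element (75,205), pull knob (656,241). In the scene crop (2.5x) the lock knob is at (348,80) and the pull knob at (111,47).

```bash
python3 - <<'E'
from h import *
T=snap('top');S=snap('scene')
tc=lambda L:[(u/3+180-.33,v/3+140-.33) for u,v in L]
sc=lambda L:[(u/2.5+105-.3,v/2.5+160-.3) for u,v in L]
def rect(name,L,z):
    p=plane(T,tc(L),z)[:,:2]; c=p.mean(0); e=[np.linalg.norm(p[i]-p[(i+1)%4]).round() for i in range(4)]
    d=(p[0]+p[3]-p[1]-p[2]); d2=p[0]+p[1]-p[2]-p[3]; print(name,c.round(1),e,'yaw y',np.degrees(np.arctan2(-d[0],d[1])).round(2),'yaw x',np.degrees(np.arctan2(d2[1],d2[0])).round(2))
    return c
rect('gauge',[(216,122),(461,151),(452,245),(204,218)],14)
rect('mat',[(15,149),(101,134),(126,277),(39,293)],4)
rect('lamp',[(617,145),(706,166),(683,270),(596,250)],50)
# black masks for knobs
def blob(s,L,r,th=45):
    u,v=map(int,L); g=s['im'].max(2)[v-r:v+r,u-r:u+r]
    m=(g<th).astype(np.uint8); n,l,st,ce=cv2.connectedComponentsWithStats(m)
    i=1+np.argmax(st[1:,4]); return ce[i]+[u-r,v-r],st[i].tolist()
for nm,a,b in(('knob',(399,203),(348,80)),('pull',(656,241),(111,47))):
    p,ps=blob(T,tc([a])[0],14);q,qs=blob(S,sc([b])[0],14); print(nm,p,ps,q,qs,tri(T,p,S,q))
# element
u,v=map(int,tc([(75,205)])[0]); im=T['im'].astype(int)
P=plane(T,tc([(15,149),(101,134),(126,277),(39,293)]),4)
m=np.zeros(im.shape[:2],np.uint8); cv2.fillPoly(m,[np.array(tc([(20,153),(98,139),(121,273),(43,288)]),np.int32)],1)
m&=(im.max(2)>60).astype(np.uint8)
r=cv2.minAreaRect(cv2.findNonZero(m)); print(r)
b=cv2.boxPoints(r); pb=plane(T,b,26)[:,:2]; print(pb.round(1),pb.mean(0),[np.linalg.norm(pb[i]-pb[i-1]).round() for i in range(4)])
e=pb[1]-pb[2] if np.linalg.norm(pb[1]-pb[2])>np.linalg.norm(pb[0]-pb[1]) else pb[0]-pb[1]
print('elem angle',np.degrees(np.arctan2(e[1],e[0])))
for nm,l,z in(('short',(305,276),95),('tall',(331,46),125),('block',(637,345),60),('oilcap',(19,61),140)): print(nm,plane(T,tc([l]),z))
# element ends in scene: near bore end
o=get_obs(); print(o['position'],o['joint_positions'])
E
```

```text
gauge [563.3  29.9] [np.float64(278.0), np.float64(108.0), np.float64(278.0), np.float64(111.0)] yaw y -5.04 yaw x -4.83
mat [524.1 325.3] [np.float64(100.0), np.float64(167.0), np.float64(99.0), np.float64(168.0)] yaw y 11.88 yaw x 12.75
lamp [ 539.2 -320.5] [np.float64(103.0), np.float64(121.0), np.float64(99.0), np.float64(121.0)] yaw y -11.67 yaw x -12.69
knob [312.55426357 207.37596899] [6, 5, 18, 20, 258] [243.95488722 192.06390977] [4, 8, 23, 15, 266] (array([520.60117172, -36.63181549, 133.132414  ]), np.float64(0.013149387997599847))
pull [398.1588785  220.07476636] [9, 9, 11, 12, 107] [149.02857143 178.53333333] [8, 10, 13, 10, 105] (array([ 491.86952179, -311.91887235,  108.94239404]), np.float64(1.2757939253297335))
((204.39120483398438, 207.7485809326172), (38.290283203125, 12.344718933105469), 85.03025817871094)
[[592.4 347.6]
 [597.2 306.1]
 [468.  288.1]
 [463.2 329. ]] [530.21351289 317.69175662] [np.float64(131.0), np.float64(42.0), np.float64(130.0), np.float64(41.0)]
elem angle 7.949271833876658
short [[447.03180039  58.49361677  95.        ]]
tall [[690.42671849  37.41604457 125.        ]]
block [[ 385.88838427 -301.23659492   60.        ]]
oilcap [[661.36289772 367.23079188 140.        ]]
[152.55257413 554.00009219 214.00814589] [ 6.25612542e+01  9.09867224e+00  9.15433254e+01 -1.40098258e-03
  7.94226663e+01 -1.20382844e+01]
```

```bash
cat > to.py <<'E'
import sys,json
from h import *
# usage: to.py x y z closing_angle ; prints tool shift (cm) in present axes, after turn axes, turn deg
x,y,z,a=map(float,sys.argv[1:5]); o=get_obs(); R=np.array(o['eef_rot']); p=np.array(o['position'])
cur=np.degrees(np.arctan2(R[1,1],R[0,1])); turn=(cur-a+180)%360-180
d=np.array([x,y,z])-p; R2=R@cv2.Rodrigues(np.array([0,0,np.radians(turn)]))[0]
print('now',p.round(1),'ang',cur.round(2),'turn',turn.round(2),'before-turn cm',(R.T@d/10).round(2),'after-turn cm',(R2.T@d/10).round(2),'t',round(o['time'],2),'j',np.round(o['joint_positions'],0),'F',np.round(o['contact_force'],1),'M',np.round(o['moment'],3),'w',round(o['width']*92,1))
E
python3 to.py 530 318 110 98
```

```text
now [152.6 554.  214. ] ang 74.6 turn -23.4 before-turn cm [-42.66 -12.72  10.41] after-turn cm [-34.1  -28.61  10.41] t 0.2 j [ 63.   9.  92.  -0.  79. -12.] F [-0.9  0.2  0.1] M [-0.011 -0.014 -0.031] w 92.1
```

```bash
python3 -m jog '[[-3,-0.9,0.5,0,1],[-3,-0.9,0.5,0,1],[-3,-0.9,0.5,0,1],[-3,-0.9,0.5,0,1],[-3,-0.9,0.5,0,1],[-3,-0.9,0.5,0,1],[-3,-0.9,0.5,0,1],[-3,-0.9,0.5,0,1],[-3,-0.9,0.5,0,1],[-3,-0.9,0.5,0,1]]'; python3 -m jog '[[-3,-0.9,0.5,0,1],[-3,-0.9,0.5,0,1],[-3,-0.9,0.5,0,1],[-3,-0.9,0.5,0,1],[0,0,0.5,-6,1],[0,0,0.5,-6,1],[0,0,0.5,-6,1],[0,0,0.5,-5.4,1],[0,0,0,0,1]]';python3 to.py 530 318 60 98
```

```text
time: 1.03
position: [419.1, 386.8, 164.2]
eef_rot: [[-0.964, 0.266, -0.0], [0.266, 0.964, -0.0], [0.0, -0.0, -1.0]]
contact_force: [0.2, 0.5, 0.4]
width: 1.004
gripper_force: 0.0
time: 1.78
position: [523.3, 320.8, 123.0]
eef_rot: [[-0.99, -0.141, -0.003], [-0.141, 0.99, -0.001], [0.003, -0.001, -1.0]]
contact_force: [0.4, 0.5, -0.3]
width: 0.996
gripper_force: 0.0
now [523.3 320.8 123. ] ang 98.12 turn 0.12 before-turn cm [-0.64 -0.37  6.3 ] after-turn cm [-0.64 -0.37  6.3 ] t 1.78 j [ 20.  19.  90.  -0.  71. -78.] F [ 0.4  0.5 -0.3] M [ 0.014 -0.017 -0.027] w 91.6
```

```bash
python3 -m jog '[[-0.64,-0.37,2,0,1],[0,0,3,0,1],[0,0,3,0,1],[0,0,2,0,1],[0,0,1.3,0,1],[0,0,0,0,0.3],[0,0,0,0,0.3],[0,0,0,0,0.3]]'; python3 -m jog '[[0,0,0,0,0.3],[0,0,0,0,0.3],[0,0,0,0,0.3],[0,0,0,0,0.3]]'; python3 to.py 530 318 10 98
```

```text
time: 2.45
position: [532.4, 319.1, 13.5]
eef_rot: [[-0.99, -0.139, 0.003], [-0.139, 0.99, 0.001], [-0.003, 0.001, -1.0]]
contact_force: [-0.9, 0.6, 0.3]
width: 0.803
gripper_force: 0.0
time: 2.78
position: [531.4, 318.8, 12.3]
eef_rot: [[-0.99, -0.139, 0.001], [-0.139, 0.99, 0.0], [-0.001, 0.0, -1.0]]
contact_force: [0.2, 0.8, -0.3]
width: 0.512
gripper_force: 0.0
now [531.4 318.8  12.3] ang 97.99 turn -0.01 before-turn cm [ 0.15 -0.05  0.23] after-turn cm [ 0.15 -0.05  0.23] t 2.78 j [ 20.  28.  92.   0.  60. -78.] F [ 0.2  0.8 -0.3] M [ 0.026 -0.024  0.036] w 47.1
```

```bash
python3 -m jog '[[0,0,0.1,0,0.3],[0,0,0,0,0.3],[0,0,0,0,0.3],[0,0,0,0,0.3],[0,0,0,0,0.3]]'; python3 - <<'E'
from h import *
s=snap('scene'); cv2.imwrite('pics/grasp.png',cv2.resize(s['im'][120:320,300:500],None,fx=3,fy=3))
E
python3 to.py 530 318 10 98
```

```text
time: 3.2
position: [531.6, 318.5, 11.8]
eef_rot: [[-0.99, -0.139, 0.001], [-0.139, 0.99, -0.0], [-0.001, -0.0, -1.0]]
contact_force: [-2.2, -1.5, 6.4]
width: 0.473
gripper_force: 30.0
now [531.6 318.5  11.9] ang 98.01 turn 0.01 before-turn cm [ 0.17 -0.03  0.19] after-turn cm [ 0.17 -0.03  0.19] t 3.25 j [ 20.  28.  92.  -0.  60. -78.] F [-2.2 -2.   6.8] M [-0.334  0.354  0.033] w 43.4
```

View pics/grasp.png

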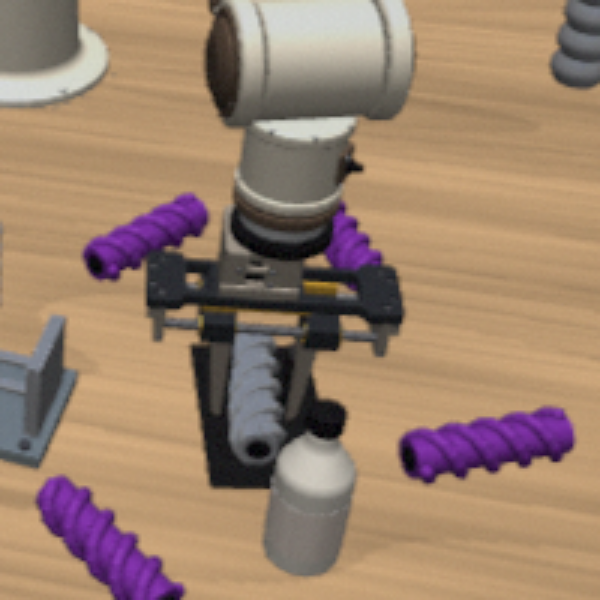

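The gripper holds the grey element mid-length, clear of the oil bottle. I'll lift it, and at the same time check the gauge pose in the scene view.

```bash
python3 -m jog '[[0,0,-1.5,0,0.3],[0,0,-3,0,0.3],[0,0,-3,0,0.3],[0,0,-3,0,0.3],[0,0,-2.5,0,0.3],[0,0,0,6.87,0.3],[0,0,0,6.87,0.3],[0,0,0,6.87,0.3],[0,0,0,6.87,0.3],[0,0,0,6.87,0.3]]'; python3 -m jog '[[0,0,0,6.87,0.3],[0,0,0,6.87,0.3],[0,0,0,6.87,0.3],[0,0,0,6.87,0.3],[0,0,0,6.87,0.3],[0,0,0,6.87,0.3],[0,0,0,6.87,0.3],[0,0,0,6.87,0.3],[0,0,0,6.87,0.3],[0,0,0,6.87,0.3]]'; python3 - <<'E'
from h import *
s=snap('scene')
sc=lambda L:[(u/2.5+105-.3,v/2.5+160-.3) for u,v in L]
print(plane(s,sc([(520,279),(551,208),(257,212)]),14).round(1))
c=np.array([563.3,29.9]);X=np.array([.9963,-.0862]);Y=np.array([.0862,.9963])
for gx,gy in((55,140),(-55,140),(55,-140)): print(gx,gy,(c+gx*X+gy*Y).round(1))
print('end plate top pts', plane(s,sc([(513,192),(526,165),(542,165)]),85).round(1))
for gx,gy in((35,120),(-35,120),(-35,132)): print(gx,gy,(c+gx*X+gy*Y).round(1))
E
python3 to.py 568 83 150 -4.9
```

```text
time: 4.08
position: [530.0, 318.2, 139.3]
eef_rot: [[-0.893, 0.449, -0.002], [0.449, 0.893, -0.001], [0.002, -0.002, -1.0]]
contact_force: [0.2, 0.5, -3.6]
width: 0.471
gripper_force: 30.0
time: 4.92
position: [530.0, 318.2, 139.2]
eef_rot: [[0.094, 0.996, -0.002], [0.996, -0.094, -0.001], [-0.001, -0.002, -1.0]]
contact_force: [1.2, 0.2, -3.8]
width: 0.467
gripper_force: 30.0
[[ 627.9  162.2   14. ]
 [ 521.7  171.1   14. ]
 [ 601.2 -112.9   14. ]]
55 140 [630.2 164.6]
-55 140 [520.6 174.1]
55 -140 [ 606.  -114.3]
end plate top pts [[588.6 144.9  85. ]
 [546.8 148.5  85. ]
 [543.  163.3  85. ]]
35 120 [608.5 146.4]
-35 120 [538.8 152.5]
-35 132 [539.8 164.4]
now [530.1 318.3 139.3] ang -5.7 turn -0.8 before-turn cm [-23.03   6.11  -1.07] after-turn cm [-23.12   5.79  -1.07] t 4.97 j [20. 19. 88.  0. 73. 25.] F [ 0.5 -0.1 -3.4] M [-0.056  0.129 -0.03 ] w 43.2
```

```bash
python3 -m jog '[[-3,0.8,0,-0.7,0.3],[-3,0.8,0,0,0.3],[-3,0.8,0,0,0.3],[-3,0.8,0,0,0.3],[-3,0.8,0,0,0.3],[-3,0.8,0,0,0.3],[-3,0.8,0,0,0.3],[-2.5,0.5,0,0,0.3],[0,0,2,0,0.3],[0,0,1,0,0.3]]'; python3 to.py 566.9 77.5 53 -5
```

```text
time: 5.8
position: [572.8, 78.1, 108.8]
eef_rot: [[0.076, 0.997, -0.002], [0.997, -0.076, 0.0], [0.0, -0.002, -1.0]]
contact_force: [-1.2, 0.8, -6.3]
width: 0.471
gripper_force: 30.0
now [572.8  78.1 108.8] ang -4.38 turn 0.62 before-turn cm [-0.1  -0.57  5.58] after-turn cm [-0.11 -0.57  5.58] t 5.8 j [-4. 15. 97.  0. 68.  0.] F [-1.2  0.8 -6.3] M [-0.077  0.117 -0.005] w 43.3
```

```bash
python3 -m jog '[[0,-0.55,2,0.6,0.3],[0,0,1.5,0,0.3],[0,0,1,0,0.3],[0,0,0.3,0,0.3],[0,0,0,0,0.3],[0,0,0,0,0.3]]'; python3 - <<'E'
from h import *
s=snap('scene'); cv2.imwrite('pics/seat.png',cv2.resize(s['im'][150:300,190:340],None,fx=4,fy=4,interpolation=cv2.INTER_CUBIC))
E
python3 to.py 566.9 77.5 53 -5
```

```text
time: 6.3
position: [568.1, 80.4, 62.7]
eef_rot: [[0.085, 0.996, -0.0], [0.996, -0.085, 0.0], [0.0, -0.0, -1.0]]
contact_force: [0.0, -1.0, -4.3]
width: 0.469
gripper_force: 30.0
now [568.5  80.3  63.2] ang -4.91 turn 0.09 before-turn cm [-0.29 -0.14  1.02] after-turn cm [-0.29 -0.14  1.02] t 6.35 j [-4. 18. 99.  0. 63.  1.] F [-0.9 -0.9 -3.6] M [-0.227  0.188  0.013] w 43.5
```

View pics/seat.png

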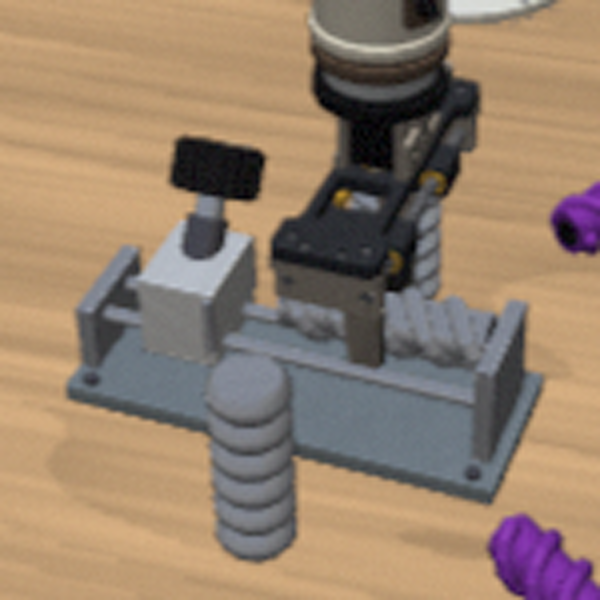

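The element hangs centred over the rods with its right end just short of the end plate (about (485,340) in the crop). I'll lower it on.

```bash
python3 -m jog '[[-0.2,-0.1,0.4,0,0.3],[0,0,0.3,0,0.3],[0,0,0.2,0,0.3],[0,0,0,0,0.3],[0,0,0,0,0.3]]'; python3 -m jog '[[0,0,0.15,0,0.3],[0,0,0,0,0.3],[0,0,0,0,0.3]]'
```

```text
time: 6.77
position: [567.8, 78.1, 54.3]
eef_rot: [[0.086, 0.996, 0.002], [0.996, -0.086, 0.0], [0.0, 0.002, -1.0]]
contact_force: [0.9, 0.6, -1.4]
width: 0.473
gripper_force: 30.0
time: 7.02
position: [568.2, 78.1, 53.1]
eef_rot: [[0.086, 0.996, 0.003], [0.996, -0.086, 0.0], [0.0, 0.003, -1.0]]
contact_force: [2.6, 1.5, 2.2]
width: 0.471
gripper_force: 30.0
```

```bash
python3 -m jog '[[0,0,0,0,0.55],[0,0,0,0,0.65],[0,0,0,0,0.75],[0,0,0,0,0.75],[0,0,-1,0,0.75],[0,0,-3,0,0.9],[0,0,-4,0,1],[0,0,-4,0,1],[0,0,-3,0,1],[0,0,0,0,1]]'; python3 - <<'E'
from h import *
s=snap('scene'); cv2.imwrite('pics/laid.png',cv2.resize(s['im'][150:300,190:340],None,fx=4,fy=4,interpolation=cv2.INTER_CUBIC))
E
python3 to.py 520.6 -37.5 220 85
```

```text
time: 7.85
position: [571.3, 77.8, 211.2]
eef_rot: [[0.086, 0.996, 0.014], [0.996, -0.086, -0.001], [0.0, 0.014, -1.0]]
contact_force: [0.1, 0.2, 0.9]
width: 1.0
gripper_force: 0.0
now [569.7  77.8 207.5] ang -4.95 turn -89.95 before-turn cm [-11.92  -3.89  -1.29] after-turn cm [  3.88 -11.92  -1.29] t 7.9 j [-4.  9. 92. -0. 78.  1.] F [ 0.8  0.3 -0.5] M [-0.044  0.045 -0.011] w 92.1
```

View pics/laid.png

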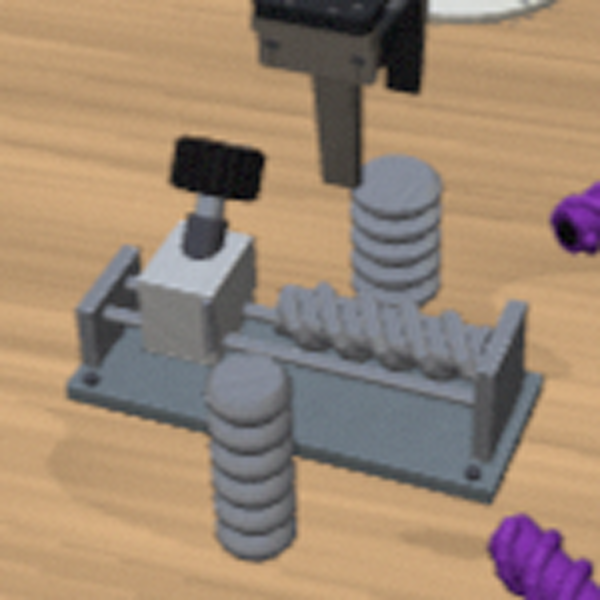

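The element lies in the rods' valley near the end plate (gap at about (490,340)). Next is the knob.

```bash
python3 -m jog '[[0,0,0,-7,1],[0,0,0,-7,1],[0,0,0,-7,1],[0,0,0,-7,1],[0,0,0,-7,1],[0,0,0,-7,1],[0,0,0,-7,1],[0,0,0,-7,1],[0,0,0,-7,1],[0,0,0,-7,1]]'; python3 -m jog '[[0,0,0,-7,1],[0,0,0,-7,1],[0,0,0,-6,1],[1,-3,0,0,1],[1,-3,0,0,1],[1,-3,0,0,1],[0.9,-2.9,0,0,1],[0,0,0,0,1],[0,0,0,0,1]]'; python3 to.py 519.5 -36.6 113 85
```

```text
time: 8.73
position: [565.9, 78.1, 200.6]
eef_rot: [[-0.909, 0.416, -0.003], [0.416, 0.909, 0.0], [0.003, -0.001, -1.0]]
contact_force: [-0.5, 0.4, -0.1]
width: 0.999
gripper_force: 0.0
time: 9.48
position: [516.9, -37.8, 201.1]
eef_rot: [[-0.996, 0.089, -0.002], [0.089, 0.996, 0.001], [0.002, 0.001, -1.0]]
contact_force: [0.3, 0.5, 0.2]
width: 1.001
gripper_force: 0.0
now [516.9 -37.8 201.1] ang 84.89 turn -0.11 before-turn cm [-0.27  0.14  8.81] after-turn cm [-0.27  0.14  8.81] t 9.48 j [ -18.    1.  101.    0.   77. -102.] F [0.3 0.5 0.2] M [ 0.054 -0.01  -0.067] w 92.1
```

```bash
python3 -m jog '[[-0.2,0.1,3,0,1],[0,0,3,0,1],[0,0,2,0,1],[0,0,0.8,0,1],[0,0,0,0,0.8],[0,0,0,0,0.6],[0,0,0,0,0.4],[0,0,0,0,0.4],[0,0,0,0,0.4],[0,0,0,0,0.4]]'; python3 -m jog '[[0,0,0,0,0.4],[0,0,0,0,0.4],[0,0,0,0,0.4]]';python3 to.py 522.3 -2 113 85
```

```text
time: 10.32
position: [520.6, -36.5, 115.1]
eef_rot: [[-0.996, 0.086, 0.002], [0.086, 0.996, -0.001], [-0.002, -0.0, -1.0]]
contact_force: [0.7, -1.3, 0.1]
width: 0.583
gripper_force: 0.0
time: 10.57
position: [520.4, -36.4, 114.8]
eef_rot: [[-0.996, 0.086, 0.001], [0.086, 0.996, -0.0], [-0.001, 0.0, -1.0]]
contact_force: [-0.1, 0.7, 4.0]
width: 0.562
gripper_force: 30.0
now [520.4 -36.4 114.8] ang 85.05 turn 0.05 before-turn cm [0.11 3.44 0.18] after-turn cm [0.11 3.44 0.18] t 10.57 j [ -17.    7.  106.    0.   67. -102.] F [-0.1  0.7  4. ] M [0.169 0.068 0.006] w 51.7
```

```bash
python3 -m jog '[[0,0.5,0,0,0.4],[0,0.6,0,0,0.4],[0,0.6,0,0,0.4],[0,0.6,0,0,0.4],[0,0.4,0,0,0.4],[0,0.2,0,0,0.4],[0,0,0,0,0.4]]'; python3 -m jog '[[0,0.2,0,0,0.4],[0,0,0,0,0.4]]'; python3 -m jog '[[0,0.15,0,0,0.4],[0,0,0,0,0.4]]';python3 -m jog '[[0,0.15,0,0,0.4],[0,0,0,0,0.4]]' ;python3 to.py 522.3 -2 113 85
```

```text
time: 11.15
position: [523.0, -7.4, 114.8]
eef_rot: [[-0.996, 0.086, 0.001], [0.086, 0.996, -0.001], [-0.001, -0.001, -1.0]]
contact_force: [-0.1, -0.7, 5.7]
width: 0.559
gripper_force: 30.0
time: 11.32
position: [523.1, -5.7, 114.9]
eef_rot: [[-0.996, 0.086, 0.001], [0.086, 0.996, -0.002], [-0.001, -0.001, -1.0]]
contact_force: [-1.0, -2.7, 5.0]
width: 0.562
gripper_force: 30.0
time: 11.48
position: [523.3, -4.4, 114.9]
eef_rot: [[-0.996, 0.086, 0.001], [0.086, 0.996, -0.002], [-0.001, -0.002, -1.0]]
contact_force: [-0.7, -2.8, 5.7]
width: 0.558
gripper_force: 30.0
time: 11.65
position: [523.3, -3.7, 114.9]
eef_rot: [[-0.996, 0.086, 0.001], [0.086, 0.996, -0.003], [-0.001, -0.003, -1.0]]
contact_force: [-2.0, -5.9, 5.2]
width: 0.562
gripper_force: 30.0
now [523.3  -3.7 114.9] ang 85.06 turn 0.06 before-turn cm [0.12 0.16 0.19] after-turn cm [0.12 0.16 0.19] t 11.65 j [-14.   7. 105.  -0.  67. -99.] F [-2.  -5.9  5.2] M [-1.054  0.302 -0.12 ] w 51.7
```

```bash
for i in 1 2 3; do python3 -m jog '[[0,0.15,0,0,0.4],[0,0,0,0,0.4],[0,0,0,0,0.4]]' | sed -n 2,4p | grep -v rot; done
```

```text
position: [523.4, -2.4, 114.9]
contact_force: [-1.5, -5.3, 5.9]
position: [523.5, -1.5, 114.9]
contact_force: [-2.6, -7.7, 6.3]
position: [523.5, -1.4, 114.9]
contact_force: [-2.5, -12.1, 5.2]
```

```bash
for i in 1 2 3; do python3 -m jog '[[0,0.15,0,0,0.4],[0,0,0,0,0.4],[0,0,0,0,0.4]]' | sed -n 2,4p | grep -v rot; done
```

```text
position: [523.6, -1.2, 114.9]
contact_force: [-3.8, -16.7, 4.9]
position: [523.6, -1.0, 114.9]
contact_force: [-4.6, -21.3, 5.3]
position: [523.7, -0.8, 115.0]
contact_force: [-5.2, -26.1, 5.1]
```

```bash
cat > st.py <<'E'
from h import *
o=get_obs();R=np.array(o['eef_rot']);M=np.array(o['moment'])
print(round(o['time'],2),'p',np.round(o['position'],1),'ang',round(np.degrees(np.arctan2(R[1,1],R[0,1])),1),'F',np.round(o['contact_force'],1),'M',M.round(2),'ax',round(M@[-.5714,.0494,.819],3),'w',round(o['width']*92,1))
E
python3 -m jog '[[0,-0.2,0,0,0.4],[0,-0.2,0,0,0.4],[0,0,0,0,0.4]]' >/dev/null; python3 st.py; for i in 1 2 3 4; do python3 -m jog '[[0,0,0,3,0.4],[0,0,0,3,0.4],[0,0,0,0,0.4]]'>/dev/null; python3 st.py; done
```

```text
13.4 p [523.5  -1.3 114.9] ang 85.0 F [ -3.5 -12.8   5.5] M [-2.55  0.59 -0.29] ax 1.25 w 51.7
13.65 p [523.8   0.8 114.9] ang 79.0 F [-1.7 -8.9  5.7] M [-0.68  0.17  0.52] ax 0.82 w 52.0
13.9 p [524.6   1.9 114.6] ang 73.0 F [ 0.7 -5.7  1.7] M [ 0.35 -0.69  1.05] ax 0.623 w 51.8
14.15 p [524.9   1.7 114.7] ang 67.0 F [ 2.2 -7.4  0.7] M [ 0.26 -0.98  1.02] ax 0.639 w 52.6
14.4 p [525.1   1.5 114.7] ang 61.0 F [ 2.5 -7.1  0.9] M [ 0.06 -1.05  1.02] ax 0.754 w 54.0
```

```bash
python3 -m jog '[[0,0,0,0,0.7],[0,0,0,0,1],[0,0,0,0,1],[0,0,-2,0,1],[0,0,-3,0,1],[0,0,-3,-7,1],[0,0,0,-7,1],[0,0,0,-7,1],[0,0,0,-7,1],[0,0,0,-7,1]]'>/dev/null; python3 -m jog '[[0,0,0,-7,1],[0,0,0,-7,1],[1,-3,0,0,1],[1,-3,0,0,1],[1,-3,0,0,1],[1,-3,0,0,1],[1,-3,0,0,1],[0,0,0,0,1]]'; python3 - <<'E'
from h import *
s=snap('top','top1.png'); S=snap('scene','scene1.png')
a=cv2.imread('pics/top0.png')[192:222,295:331]; b=s['im'][188:224,285:335]
a=cv2.resize(a,None,fx=8,fy=8,interpolation=cv2.INTER_CUBIC); b=cv2.resize(b,None,fx=8,fy=8,interpolation=cv2.INTER_CUBIC)
c=cv2.resize(S['im'][170:275,190:335],None,fx=2.7,fy=2.7,interpolation=cv2.INTER_CUBIC)
w=np.zeros((590,700,3),np.uint8); w[:a.shape[0],:a.shape[1]]=a; w[:b.shape[0],290:690]=b; w[295:295+c.shape[0],:c.shape[1]]=c
cv2.imwrite('pics/k1.png',w)
E
```

```text
time: 15.9
position: [527.6, -159.8, 193.8]
eef_rot: [[-0.941, -0.339, 0.0], [-0.339, 0.941, -0.002], [0.001, -0.001, -1.0]]
contact_force: [-1.0, -1.0, -0.2]
width: 1.0
gripper_force: 0.0
```

View pics/k1.png

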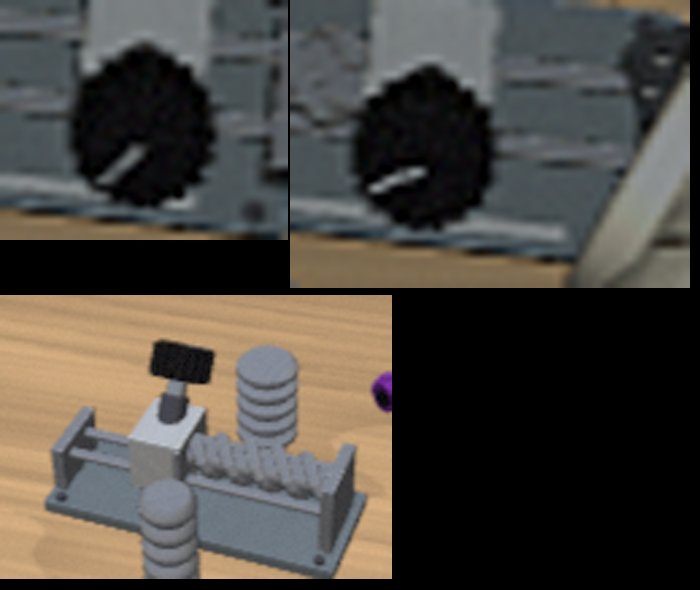

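The pointer line moved clockwise: from (143,148)→(103,183) in the first picture to (425,172)→(372,190) now, so the strokes do turn the knob; the element shows no gap at the stop or plate. I'll measure the pointer angle by ray casting onto the knob face.

```bash
cat > kn.py <<'E'
from h import *
ex=np.array([.9963,-.0862,0]);ey=np.array([.0862,.9963,0]);c35,s35=np.cos(np.radians(35)),np.sin(np.radians(35))
ax=-s35*ex+c35*np.array([0,0,1]); e1=c35*ex+s35*np.array([0,0,1]) # e1 'uphill', clockwise from outside: e1 -> -ey
def blob(im,L,r,th=45):
    u,v=map(int,L); g=im.max(2)[v-r:v+r,u-r:u+r]
    m=(g<th).astype(np.uint8); n,l,st,ce=cv2.connectedComponentsWithStats(m)
    i=1+np.argmax(st[1:,4]); return ce[i]+[u-r,v-r]
def ang(s,im,kc):
    fc=np.array(kc)+16*ax; u,v=np.round(proj(s,[fc])[0]).astype(int); r=11
    g=im.min(2).astype(float)
    V,U=np.mgrid[v-r:v+r+1,u-r:u+r+1]; uv=np.c_[U.ravel(),V.ravel()]
    d=ray(s,uv); P=s['c']+d*(((fc-s['c'])@ax)/(d@ax))[:,None]; q=np.c_[(P-fc)@e1,-(P-fc)@ey]
    w=np.clip(g[uv[:,1],uv[:,0]]-45,0,None)*(np.hypot(*q.T)<23); m=(w[:,None]*q).sum(0)/w.sum()
    C=((q-m)*w[:,None]).T@(q-m); e=np.linalg.eigh(C)[1][:,1]; e*=np.sign(e@m)
    return 'pca %.1f centroid %.1f'%(np.degrees(np.arctan2(e[1],e[0])),np.degrees(np.arctan2(m[1],m[0]))),m.round(1),int(w.sum())
E
python3 - <<'E'
from kn import *
T=snap('top');S=snap('scene')
t0,t1,s0,s1=[cv2.imread('pics/%s.png'%n) for n in('top0','top1','scene0','scene1')]
k0=tri(T,blob(t0,(312,207),14),S,blob(s0,(244,192),14)); 
pT=blob(t1,(302,208),14);pS=blob(s1,(190+182/2.7,170+66/2.7),14)
k1=tri(T,pT,S,pS); print(k0,k1,(k1[0]-k0[0])@ey)
off=np.array([-1.5,-0.5,-1])
print(ang(T,t0,k0[0]+off),ang(T,t1,k1[0]+off))
E
```

```text
(array([520.59596173, -36.60999739, 133.12335656]), np.float64(0.03338560877312137)) (array([523.46098334,  -2.15807353, 133.06391141]), np.float64(0.5815481991749126)) 34.57141660054865
('pca -139.6 centroid -135.2', array([-8., -8.]), 410) ('pca -119.6 centroid -115.2', array([ -5.1, -10.8]), 584)
```

```bash
cat > st.py <<'E'
from h import *
o=get_obs();R=np.array(o['eef_rot']);M=np.array(o['moment']);F=np.array(o['contact_force']);p=np.array(o['position'])
a=np.array([-.5714,.0494,.819]); kc=np.array([522.8,-2,132.])
r=(p-R[:,2]*177-kc)/1000
print(round(o['time'],2),'p',p.round(1),'ang',round(np.degrees(np.arctan2(R[1,1],R[0,1])),1),'F',F.round(1),'M',M.round(2),'TORQUE',round((M+np.cross(r,F))@a,3),'w',round(o['width']*92,1))
E
python3 -m jog '[[-1,3,0,0,1],[-1,3,0,0,1],[-1,3,0,0,1],[-1,3,0,0,1],[-1,3,0,0,1],[0,0,1,0,1],[0,0,0,0,1]]'; python3 to.py 523 0.5 115 110
```

```text
time: 16.68
position: [521.9, 5.3, 182.5]
eef_rot: [[-0.938, -0.347, -0.003], [-0.347, 0.938, 0.001], [0.002, 0.001, -1.0]]
contact_force: [0.2, -0.1, 0.0]
width: 0.999
gripper_force: 0.0
now [521.9   5.3 182.5] ang 110.32 turn 0.32 before-turn cm [ 0.05 -0.5   6.75] after-turn cm [ 0.05 -0.5   6.75] t 16.68 j [ -13.    3.  102.    0.   75. -123.] F [ 0.2 -0.1  0. ] M [0.05  0.037 0.011] w 91.9
```

```bash
python3 -m jog '[[0,-0.45,3,0,1],[0,0,2.5,0,1],[0,0,1.1,0,1],[0,0,0,0,0.8],[0,0,0,0,0.6],[0,0,0,0,0.4],[0,0,0,0,0.4],[0,0,0,0,0.4]]' >/dev/null; python3 st.py;  python3 -m jog '[[0,0,0,0,0.4],[0,0,0,0,0.4],[0,0,0,0,0.4]]' >/dev/null; python3 st.py; python3 -m jog '[[-0.07,0.2,0,0,0.4],[0,0,0,0,0.4]]' >/dev/null; python3 st.py
```

```text
17.35 p [525.9  -2.  119.6] ang 110.0 F [-0.4  0.2  1.2] M [0.14 0.07 0.05] TORQUE -0.017 w 60.7
17.6 p [525.3  -1.6 119.4] ang 110.0 F [-2.   1.2  5.9] M [ 0.28  0.4  -0.06] TORQUE -0.09 w 55.2
17.77 p [525.5  -0.6 119.4] ang 110.1 F [-2.8 -3.3  6.6] M [-0.67  0.39 -0.06] TORQUE 0.012 w 55.4
```

```bash
for i in 1 2 3 4; do python3 -m jog '[[0,0,0,3,0.4],[0,0,0,3,0.4],[0,0,0,0,0.4]]'>/dev/null; python3 st.py; done
```

```text
18.02 p [525.3   0.8 119.1] ang 104.0 F [-1.5 -0.4  6.7] M [0.74 0.43 0.43] TORQUE -0.102 w 55.4
18.27 p [5.259e+02 4.000e-01 1.186e+02] ang 98.0 F [ 3.2 -1.1 -0.6] M [ 0.39 -0.5   0.45] TORQUE 0.034 w 53.8
18.52 p [526.2  -0.8 118.5] ang 92.0 F [ 3.7 -5.  -2.2] M [-0.58 -0.74  0.09] TORQUE -0.083 w 52.8
18.77 p [526.2  -0.7 118.6] ang 86.0 F [ 4.3 -4.6 -2.4] M [-0.38 -0.83  0.26] TORQUE -0.019 w 52.0
```

```bash
for i in 1 2 3 4; do python3 -m jog '[[0,0,0,3,0.4],[0,0,0,3,0.4],[0,0,0,0,0.4]]'>/dev/null; python3 st.py; done
```

```text
19.02 p [5.263e+02 1.000e-01 1.187e+02] ang 80.1 F [ 4.7 -3.2 -1.1] M [ 0.47 -1.08  0.66] TORQUE -0.059 w 51.7
19.27 p [526.1   0.7 118.9] ang 74.2 F [ 4.  -0.4  0.8] M [ 1.3  -1.13  0.99] TORQUE -0.007 w 51.8
19.52 p [5.264e+02 4.000e-01 1.188e+02] ang 68.2 F [ 5.6 -0.9 -0.8] M [ 0.91 -1.31  1.22] TORQUE 0.363 w 52.5
19.77 p [526.2   0.  119.1] ang 62.2 F [ 3.7 -2.5  2.4] M [ 0.7  -1.16  1.1 ] TORQUE 0.229 w 54.0
```

```bash
python3 -m jog '[[0,0,0,0,0.7],[0,0,0,0,1],[0,0,0,0,1],[0,0,-2,0,1],[0,0,-3,0,1],[0,0,-3,-7,1],[0,0,0,-7,1],[0,0,0,-7,1],[0,0,0,-7,1],[0,0,0,-7,1]]'>/dev/null; python3 -m jog '[[0,0,0,-7,1],[0,0,0,-6,1],[1,-3,0,0,1],[1,-3,0,0,1],[1,-3,0,0,1],[1,-3,0,0,1],[1,-3,0,0,1],[0,0,0,0,1]]'; cat > km.py <<'E'
from kn import *
import sys
n=sys.argv[1]; T=snap('top','top%s.png'%n);S=snap('scene','scene%s.png'%n)
k=tri(T,blob(T['im'],(302,208),14),S,blob(S['im'],(257,194),14)); print(k,ang(T,T['im'],k[0]+np.array([-1.5,-.5,-1])),get_obs()['time'])
E
python3 km.py 2
```

```text
time: 21.27
position: [528.3, -162.0, 197.5]
eef_rot: [[-0.94, -0.34, -0.002], [-0.34, 0.94, -0.001], [0.002, -0.0, -1.0]]
contact_force: [-0.3, 0.0, -0.3]
width: 1.004
gripper_force: 0.0
(array([523.04502878,  -2.31999188, 132.71692407]), np.float64(0.5227155575419709)) ('pca -75.6 centroid -84.4', array([  1.2, -12.1]), 564) 21.3667
```

```bash
python3 -m jog '[[-1,3,0,0,1],[-1,3,0,0,1],[-1,3,0,0,1],[-1,3,0,0,1],[-1,3,0,0,1],[0,0,1,0,1],[0,0,0,0,1]]'>/dev/null; python3 to.py 523 0 115 110
```

```text
now [523.    3.3 186.2] ang 110.34 turn 0.34 before-turn cm [ 0.09 -0.32  7.12] after-turn cm [ 0.09 -0.32  7.12] t 21.95 j [ -13.    3.  101.    0.   76. -123.] F [-1.2  0.5 -0.8] M [ 0.064  0.002 -0.008] w 92.2
```

```bash
python3 -m jog '[[0.35,-0.25,3,0,1],[0,0,2.8,0,1],[0,0,1.7,0,1],[0,0,0,0,0.8],[0,0,0,0,0.6],[0,0,0,0,0.4],[0,0,0,0,0.4],[0,0,0,0,0.4]]' >/dev/null; python3 -m jog '[[0,0,0,0,0.4],[0,0,0,0,0.4],[0,0,0,0,0.4]]' >/dev/null; python3 st.py; for i in 1 2 3; do python3 -m jog '[[0,0,0,3,0.4],[0,0,0,3,0.4],[0,0,0,0,0.4]]'>/dev/null; python3 st.py; done
```

```text
22.87 p [522.8  -3.  114.5] ang 110.1 F [-2.8  1.8  6.3] M [ 0.32  0.48 -0.06] TORQUE -0.058 w 55.1
23.12 p [523.3  -3.  114. ] ang 104.0 F [ 1.3 -0.1  0.3] M [ 0.48 -0.02  0.15] TORQUE -0.153 w 55.2
23.37 p [523.7  -3.1 113.8] ang 98.1 F [ 3.1  0.5 -1.5] M [ 0.58 -0.65  0.56] TORQUE 0.173 w 54.4
23.62 p [523.3  -3.3 114. ] ang 92.1 F [1.4 0.6 2.4] M [ 0.48 -0.4   0.58] TORQUE 0.25 w 53.0
```

```bash
for i in 1 2 3 4; do python3 -m jog '[[0,0,0,3,0.4],[0,0,0,3,0.4],[0,0,0,0,0.4]]'>/dev/null; python3 st.py; done
```

```text
23.87 p [523.2  -3.6 113.8] ang 86.1 F [ 1.4 -1.2  1.9] M [ 0.11 -0.44  0.44] TORQUE 0.18 w 52.0
24.12 p [523.4  -2.9 113.7] ang 80.2 F [3.5 2.  2.1] M [ 1.06 -0.8   0.69] TORQUE 0.134 w 51.6
24.37 p [523.4  -2.6 113.8] ang 74.2 F [2.9 1.6 4.5] M [ 1.7  -0.92  1.19] TORQUE 0.136 w 52.0
24.62 p [523.3  -2.9 114. ] ang 68.2 F [2.  0.6 5.3] M [ 1.53 -0.72  1.26] TORQUE 0.201 w 53.0
```

```bash
python3 -m jog '[[0,0,0,0,0.7],[0,0,0,0,1],[0,0,0,0,1],[0,0,-2,0,1],[0,0,-3,0,1],[0,0,-3,-7,1],[0,0,0,-7,1],[0,0,0,-7,1],[0,0,0,-7,1],[0,0,0,-7,1]]'>/dev/null; python3 -m jog '[[0,0,0,-7,1],[1,-3,0,0,1],[1,-3,0,0,1],[1,-3,0,0,1],[1,-3,0,0,1],[1,-3,0,0,1],[0,0,0,0,1]]'>/dev/null; python3 km.py 3
python3 - <<'E'
import cv2,numpy as np
r=[]
for n,(u,v) in zip('0123',[(312,207),(302,208),(302,208),(302,208)]):
    r.append(cv2.resize(cv2.imread('pics/top%s.png'%n)[v-13:v+15,u-13:u+13],None,fx=15,fy=10,interpolation=cv2.INTER_CUBIC))
cv2.imwrite('pics/k3.png',np.vstack([np.hstack(r[:2]),np.hstack(r[2:])]))
E
```

```text
(array([522.48950058,  -4.68864774, 132.67510353]), np.float64(0.6913712153279747)) ('pca -51.6 centroid -62.4', array([  5.4, -10.3]), 566) 26.1333
```

View pics/k3.png

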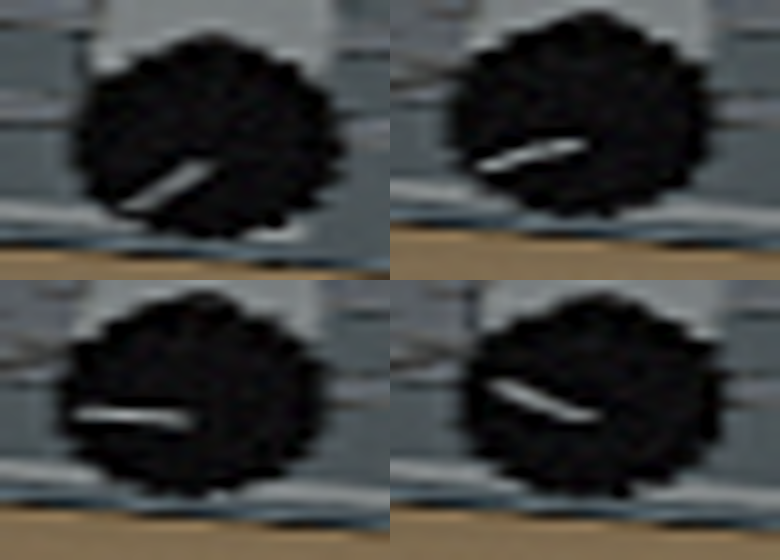

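The four pointer crops (before, and after each stroke) show it rotating about 19°, 30° and 22° clockwise. But the knob in the last crop sits about 0.9 px (2.5 mm) further right, so the stop slipped back in that last stroke and has to be pushed closed again.

```bash
python3 -m jog '[[-1,3,0,0,1],[-1,3,0,0,1],[-1,3,0,0,1],[-1,3,0,0,1],[-1,3,0,0,1],[0,0,0,6,1],[0,0,0,6,1],[0,0,0,6,1],[0,0,0,7,1],[0,0,0,0,1]]'>/dev/null; python3 to.py 523 -4 115 85; python3 - <<'E'
from kn import *
T=snap('top');S=snap('scene')
for n in '0123':
    t,s=[cv2.imread('pics/%s%s.png'%(m,n)) for m in('top','scene')]
    a=blob(t,(312,207) if n=='0' else (302,208),14); b=blob(s,(244,192) if n=='0' else(257,194),14); print(n,a.round(2),b.round(2))
E
```

```text
now [521.5  -1.6 192.6] ang 85.0 turn 0.0 before-turn cm [-0.18 -0.23  7.76] after-turn cm [-0.18 -0.23  7.76] t 26.97 j [-13.   2. 101.   0.  76. -98.] F [-0.3 -0.4 -0.6] M [ 0.02   0.019 -0.002] w 91.5
0 [312.55 207.38] [243.97 192.07]
1 [301.42 206.2 ] [256.91 194.76]
2 [301.47 206.35] [256.92 194.77]
3 [302.2  206.56] [256.02 194.52]
```

```bash
python3 -m jog '[[-0.1,-0.25,3,0,1],[0,0,3,0,1],[0,0,1.7,0,1],[0,0,0,0,0.8],[0,0,0,0,0.6],[0,0,0,0,0.4],[0,0,0,0,0.4],[0,0,0,0,0.4],[0,0,0,0,0.4],[0,0,0,0,0.4]]' >/dev/null; python3 -m jog '[[0,0,0,0,0.4],[0,0,0,0,0.4]]' >/dev/null; python3 st.py; for i in 1 2 3 4 5; do python3 -m jog '[[0,0.15,0,0,0.4],[0,0,0,0,0.4]]'>/dev/null; python3 st.py; done
```

```text
28.07 p [523.9  -5.4 117.2] ang 85.1 F [-1.6  2.9  5.9] M [0.53 0.13 0.04] TORQUE 0.005 w 51.6
28.23 p [524.   -5.  117.2] ang 85.1 F [-1.  -1.4  6.2] M [-0.25  0.19 -0.1 ] TORQUE -0.052 w 51.7
28.4 p [524.1  -3.8 117.3] ang 85.1 F [-2.4 -2.6  6. ] M [-0.38  0.24 -0.05] TORQUE -0.069 w 51.3
28.57 p [524.2  -2.4 117.2] ang 85.1 F [-1.4 -1.7  5.8] M [-0.41  0.29 -0.08] TORQUE 0.012 w 51.4
28.73 p [524.3  -1.7 117.3] ang 85.1 F [-2.7 -5.   5.5] M [-1.02  0.41 -0.07] TORQUE 0.051 w 51.4
28.9 p [524.3  -1.5 117.3] ang 85.1 F [-3.  -9.1  5.7] M [-1.85  0.55 -0.15] TORQUE 0.078 w 51.8
```

```bash
cat > fit.py <<'E'
import numpy as np
from scipy.optimize import least_squares
a=np.array([-.5714,.0494,.819])
D=np.array([ #px py pz Fx Fy Fz Mx My Mz t slack?
[523.5,-1.3,114.9,-3.5,-12.8,5.5,-2.55,.59,-.29,0],
[523.8,.8,114.9,-1.7,-8.9,5.7,-.68,.17,.52,1],
[524.6,1.9,114.6,.7,-5.7,1.7,.35,-.69,1.05,1],
[524.9,1.7,114.7,2.2,-7.4,.7,.26,-.98,1.02,1],
[525.1,1.5,114.7,2.5,-7.1,.9,.06,-1.05,1.02,1],
[525.3,-1.6,119.4,-2,1.2,5.9,.28,.4,-.06,0],
[525.5,-.6,119.4,-2.8,-3.3,6.6,-.67,.39,-.06,0],
[525.3,.8,119.1,-1.5,-.4,6.7,.74,.43,.43,1],
[525.9,.4,118.6,3.2,-1.1,-.6,.39,-.5,.45,1],
[526.2,-.8,118.5,3.7,-5,-2.2,-.58,-.74,.09,1],
[526.2,-.7,118.6,4.3,-4.6,-2.4,-.38,-.83,.26,1],
[526.3,.1,118.7,4.7,-3.2,-1.1,.47,-1.08,.66,1],
[526.1,.7,118.9,4,-.4,.8,1.3,-1.13,.99,1],
[523.9,-5.4,117.2,-1.6,2.9,5.9,.53,.13,.04,0],
[524,-5,117.2,-1,-1.4,6.2,-.25,.19,-.1,0],
[524.2,-2.4,117.2,-1.4,-1.7,5.8,-.41,.29,-.08,0],
[524.3,-1.5,117.3,-3,-9.1,5.7,-1.85,.55,-.15,0],
[526.4,.4,118.8,5.6,-.9,-.8,.91,-1.31,1.22,2],
[526.2,0,119.1,3.7,-2.5,2.4,.7,-1.16,1.1,2],
[522.8,-3,114.5,-2.8,1.8,6.3,.32,.48,-.06,0],
[523.3,-3,114,1.3,-.1,.3,.48,-.02,.15,2],
[523.7,-3.1,113.8,3.1,.5,-1.5,.58,-.65,.56,2],
[523.3,-3.3,114,1.4,.6,2.4,.48,-.4,.58,2],
[523.2,-3.6,113.8,1.4,-1.2,1.9,.11,-.44,.44,2],
[523.4,-2.9,113.7,3.5,2,2.1,1.06,-.8,.69,2],
[523.4,-2.6,113.8,2.9,1.6,4.5,1.7,-.92,1.19,2],
[523.3,-2.9,114,2,.6,5.3,1.53,-.72,1.26,2]])
def tq(v,D):
    r=(D[:,:3]+[0,0,v[0]]-[v[1],v[2],132.])/1000
    return (D[:,6:9]+np.cross(r,D[:,3:6]))@a
if __name__=='__main__':
    m=D[:,9]<2
    s=least_squares(lambda v:np.r_[tq(v,D[m])-.03*D[m,9],(v[1]-522.8)/60,(v[2]+2)/60],[177,522.8,-2])
    print(s.x); print(np.c_[D[:,9],tq(s.x,D).round(3)].tolist())
E
python3 fit.py
```

```text
[179.94517646 523.14850554   2.03109006]
[[0.0, 0.027], [1.0, -0.022], [1.0, 0.095], [1.0, -0.042], [1.0, 0.099], [0.0, -0.083], [0.0, 0.011], [1.0, -0.098], [1.0, 0.044], [1.0, -0.084], [1.0, -0.019], [1.0, -0.049], [1.0, 0.011], [0.0, 0.014], [0.0, -0.052], [0.0, 0.019], [0.0, 0.072], [2.0, 0.379], [2.0, 0.238], [0.0, -0.057], [2.0, -0.145], [2.0, 0.175], [2.0, 0.261], [2.0, 0.189], [2.0, 0.153], [2.0, 0.152], [2.0, 0.217]]
```

```bash
python3 -m jog '[[0,0.2,0,0,0.4],[0,0,0,0,0.4]]'>/dev/null; python3 st.py; for i in 1 2 3 4; do python3 -m jog '[[0,0,0,3,0.4],[0,0,0,3,0.4]]'>/dev/null; python3 st.py; done;  python3 -m jog '[[0,0,0,0,0.4],[0,0,0,0,0.7],[0,0,0,0,1],[0,0,0,0,1],[0,0,-2,0,1],[0,0,-3,0,1],[0,0,-3,-7,1],[0,0,0,-7,1],[0,0,0,-7,1],[0,0,0,-3,1]]'>/dev/null; python3 -m jog '[[0,-3,0,0,1],[0,-3,0,0,1],[0,-3,0,0,1],[0,-3,0,0,1],[0,-3,0,0,1],[0,0,0,0,1],[0,0,0,0,1]]'>/dev/null; python3 km.py 4; python3 - <<'E'
from kn import *
t,s=[cv2.imread('pics/%s4.png'%m) for m in('top','scene')]
print(blob(t,(302,208),14),blob(s,(257,194),14))
E
```

```text
29.07 p [524.4  -1.3 117.3] ang 85.1 F [ -4.  -15.5   4.7] M [-3.05  0.66 -0.25] TORQUE 0.077 w 51.6
29.23 p [524.6   0.7 117.3] ang 79.0 F [-2.5 -8.3  5.5] M [-0.65  0.29  0.91] TORQUE 0.322 w 51.6
29.4 p [525.3   1.6 117. ] ang 73.0 F [ 3.5 -8.7 -0.9] M [-0.16 -0.79  1.32] TORQUE 0.335 w 51.3
29.57 p [526.4   1.5 116.7] ang 67.1 F [ 7.8 -8.5 -6.6] M [ 0.07 -1.81  1.45] TORQUE 0.312 w 52.5
29.73 p [526.3   1.1 116.9] ang 61.1 F [ 1.1 -9.1  1.1] M [-0.3  -0.81  1.39] TORQUE 0.411 w 53.7
(array([522.79161533,  -2.24713614, 132.59028137]), np.float64(0.36422972617329563)) ('pca -44.7 centroid -48.4', array([ 7.6, -8.6]), 565) 31.25
[301.46792453 206.43396226] [257.01123596 194.76404494]
```

```bash
python3 - <<'E'
from kn import *
from scipy.optimize import least_squares
T=snap('top')
kc=np.array([522.9,-2.2,132.8])+[-1.5,-.5,-1]; ks=[kc-34.6*ey,kc,kc,kc-2.35*ey,kc]
ms=[];ps=[]
for i,k in enumerate(ks):
    r=ang(T,cv2.imread('pics/top%d.png'%i),k); ms.append(r[1]); ps.append(float(r[0].split()[1])); print(i,r)
ms=np.array(ms);ps=np.array(ps)
def f(v):
    d=ms-v[:2]; th=np.degrees(np.arctan2(d[:,1],d[:,0]))
    return np.r_[np.hypot(*d.T)-v[2],(th-ps)/12,v[:2]/2]
s=least_squares(f,[0,0,12]); d=ms-s.x[:2]; th=np.degrees(np.arctan2(d[:,1],d[:,0])); print(s.x,th,th-th[0],np.diff(th))
E
```

```text
0 ('pca -139.6 centroid -131.8', array([-7.3, -8.1]), 410)
1 ('pca -119.6 centroid -112.1', array([ -4.4, -10.9]), 584)
2 ('pca -75.6 centroid -83.6', array([  1.3, -12. ]), 564)
3 ('pca -53.6 centroid -62.3', array([  5.5, -10.5]), 557)
4 ('pca -44.7 centroid -48.8', array([ 7.4, -8.5]), 565)
[ 0.07386322 -1.48733702 10.31436692] [-138.11518215 -115.42186261  -83.34740619  -58.94966251  -43.74760334] [ 0.         22.69331954 54.76777597 79.16551964 94.36757881] [22.69331954 32.07445642 24.39774368 15.20205917]
```

Torque confirms the bite (≈0.33 N m), and the stop is back in its closed position (301.47 px, as before). Estimated turn after the bite is about 40°, so I'll add one small nudge of about 4–5°.

```bash
python3 -m jog '[[0,3,0,0,1],[0,3,0,0,1],[0,3,0,0,1],[0,3,0,0,1],[0,3,0,0,1],[0,0,0,0,1],[0,0,0,0,1]]'>/dev/null; python3 to.py 523.2 -1.5 115 85
```

```text
now [523.7   6.  196.1] ang 85.31 turn 0.31 before-turn cm [-0.01 -0.75  8.11] after-turn cm [-0.01 -0.75  8.11] t 31.88 j [-13.   2. 101.  -0.  77. -98.] F [-0.8 -0.3 -0.3] M [-0.017 -0.03   0.018] w 92.2
```

```bash
python3 -m jog '[[0.1,-0.7,3,0,1],[0,0,3,0,1],[0,0,2,0,1],[0,0,0,0,0.8],[0,0,0,0,0.6],[0,0,0,0,0.4],[0,0,0,0,0.4],[0,0,0,0,0.4],[0,0,0,0,0.4],[0,0,0,0,0.4]]' >/dev/null; python3 -m jog '[[0,0,0,0,0.4],[0,0,0,0,0.4]]' >/dev/null; python3 st.py; for i in 1 2 ; do python3 -m jog '[[0,0.15,0,0,0.4],[0,0,0,0,0.4]]'>/dev/null; python3 st.py; done
```

```text
32.88 p [523.2  -3.  117.3] ang 85.1 F [-1.7  2.6  6. ] M [ 0.41  0.12 -0.04] TORQUE -0.029 w 51.4
33.05 p [523.2  -2.4 117.3] ang 85.1 F [-1.6 -0.6  4.6] M [-0.28  0.18 -0.01] TORQUE 0.09 w 51.7
33.22 p [523.3  -1.7 117.3] ang 85.1 F [-1.7 -4.2  5.4] M [-0.83  0.36 -0.11] TORQUE -0.003 w 51.6
```

```bash
python3 -m jog '[[0,0.2,0,0,0.4],[0,0.15,0,0,0.4],[0,0,0,0,0.4]]'>/dev/null; python3 st.py; for i in 1 2 ; do python3 -m jog '[[0,0,0,2.5,0.4],[0,0,0,2.5,0.4]]'>/dev/null; python3 st.py; done;  python3 -m jog '[[0,0,0,0,0.4],[0,0,0,0,0.7],[0,0,0,0,1],[0,0,0,0,1],[0,0,-2,0,1],[0,0,-3,0,1],[0,0,-3,-7,1],[0,0,0,-3,1]]'>/dev/null; python3 -m jog '[[0,-3,0,0,1],[0,-3,0,0,1],[0,-3,0,0,1],[0,-3,0,0,1],[0,-3,0,0,1],[0,-2,0,0,1],[0,0,0,0,1],[0,0,0,0,1]]'>/dev/null; python3 km.py 5; python3 - <<'E'
from kn import *
t,s=[cv2.imread('pics/%s5.png'%m) for m in('top','scene')]
print(blob(t,(302,208),14),blob(s,(257,194),14),tri(snap('top'),blob(t,(398,220),14),snap('scene'),blob(s,(149,178),14)))
E
python3 to.py 491 -312 200 78
```

```text
33.47 p [523.4  -1.2 117.4] ang 85.1 F [ -3.9 -13.9   4.3] M [-2.91  0.61 -0.3 ] TORQUE 0.122 w 51.4
33.63 p [5.236e+02 4.000e-01 1.173e+02] ang 80.0 F [-2.  -7.2  5.3] M [-0.77  0.23  0.77] TORQUE 0.392 w 51.1
33.8 p [524.    1.6 117.2] ang 75.1 F [ 0.9 -3.7  2.4] M [ 0.38 -0.39  1.29] TORQUE 0.469 w 51.6
(array([522.95271557,  -2.24320223, 132.59574118]), np.float64(0.6616492871394735)) ('pca -42.5 centroid -42.7', array([ 9.8, -9. ]), 534) 35.2333
[301.42145594 206.39463602] [256.93207547 194.79622642] (array([ 498.85534886, -306.66441047,  114.3495084 ]), np.float64(1.938469059605832))
now [ 508.4 -164.7  196. ] ang 85.14 turn 7.14 before-turn cm [  0.48 -14.82  -0.41] after-turn cm [ -1.36 -14.77  -0.41] t 35.33 j [ -31.    4.   99.    0.   77. -116.] F [ 0.6  0.5 -0.4] M [ 0.007  0.044 -0.056] w 92.1
```

Stop still closed; the pointer advanced about 5° more, giving ≈45° after the bite. Now to the lamp.

```bash
python3 -m jog '[[0,-3,0,4,1],[0,-3,0,3,1],[-0.3,-3,0,0,1],[-0.3,-3,0,0,1],[-0.3,-2.8,0,0,1],[0,0,2,0,1],[0,0,0,0,1],[0,0,0,0,1]]'>/dev/null;python3 to.py 491.5 -312 90 78
```

```text
now [ 491.2 -311.9  174.9] ang 78.1 turn 0.1 before-turn cm [-0.06 -0.02  8.49] after-turn cm [-0.06 -0.02  8.49] t 36.0 j [ -44.   12.   93.    0.   75. -122.] F [-0.3  0.2 -0.5] M [ 0.067 -0.051 -0.027] w 92.3
```

```bash
python3 -m jog '[[0,0,3,0,1],[0,0,3,0,1],[0,0,2.2,0,1],[0,0,0.3,0,0.8],[0,0,0,0,0.6],[0,0,0,0,0.4],[0,0,0,0,0.2],[0,0,0,0,0.2],[0,0,0,0,0.2],[0,0,0,0,0.2]]' >/dev/null; python3 -m jog '[[0,0,0,0,0.2],[0,0,0,0,0.2],[0,0,0,0,0.2]]' >/dev/null; python3 st.py
```

```text
37.08 p [ 492.1 -311.7   91.4] ang 78.0 F [0.8 7.2 4.9] M [ 1.24 -0.19 -0.06] TORQUE 0.705 w 34.9
```

```bash
python3 -m jog '[[0,0.1,0,0,0.2],[0.23,0.1,-0.33,0,0.2],[0.23,0,-0.33,0,0.2],[0.12,0,-0.16,0,0.2],[0,0,0,0,0.2]]' >/dev/null; python3 st.py; for i in 1 2 3; do python3 -m jog '[[0.12,0,-0.16,0,0.2],[0,0,0,0,0.2],[0,0,0,0,0.2]]' >/dev/null; python3 st.py; done
```

```text
37.5 p [ 486.6 -310.4   99.6] ang 78.0 F [ 3.9 -0.5 -3.6] M [ 0.13 -0.87 -0.05] TORQUE 0.186 w 35.0
37.75 p [ 485.6 -310.2  101. ] ang 78.0 F [ 5.2  0.2 -3.9] M [ 0.03 -1.02 -0.09] TORQUE 0.541 w 34.6
38.0 p [ 484.5 -310.   102.5] ang 78.0 F [ 5.1  0.3 -3.9] M [-0.01 -1.02 -0.12] TORQUE 0.501 w 35.1
38.25 p [ 484.1 -309.9  103.1] ang 78.0 F [ 10.1  -3.9 -11.4] M [-0.44 -1.96 -0.07] TORQUE 0.482 w 34.6
```

```bash
python3 -m jog '[[-0.1,0,0.1,0,0.2],[-0.2,0,0.3,0,0.2],[-0.23,0,0.33,0,0.2],[-0.23,0,0.33,0,0.2],[-0.18,0,0.24,0,0.2],[0,0,0,0,0.2],[0,0,0,0,0.2]]' >/dev/null; python3 st.py; python3 -m jog '[[0,0,0,0,0.4],[0,0,0,0,0.6],[0,0,0,0,0.9],[0,0,0,0,1],[0,0,0,0,1]]'>/dev/null; python3 st.py;  python3 -m jog '[[0,0,-2,0,1],[0,0,-3,0,1],[0,0,-3,0,1],[3,0,-2,0,1],[3,0,0,0,1],[3,0,0,0,1],[3,0,0,0,1],[0,0,0,0,1],[0,0,0,0,1]]'; python3 - <<'E'
from kn import *
T=snap('top','top6.png');S=snap('scene','scene6.png')
print(tri(T,blob(T['im'],(398,220),14),S,blob(S['im'],(149,178),14)),blob(T['im'],(302,208),14),blob(S['im'],(257,194),14))
a=T['im'][140:280,180:430];b=S['im'][80:280,60:340]
w=np.zeros((600,800,3),np.uint8);w[:280,:500]=cv2.resize(a,(500,280));w[290:590,:420]=cv2.resize(b,(420,300));cv2.imwrite('pics/end.png',w)
E
```

```text
38.83 p [ 492.1 -311.6   91.5] ang 78.1 F [1.5 1.  1.3] M [ 0.41 -0.42 -0.13] TORQUE 0.297 w 34.7
39.25 p [ 491.6 -311.5   90.9] ang 78.1 F [-0.2  0.2 -0.9] M [ 0.02 -0.03  0.05] TORQUE -0.18 w 61.7
time: 40.0
position: [373.8, -286.5, 191.1]
eef_rot: [[-0.978, 0.209, 0.0], [0.209, 0.978, -0.0], [-0.0, -0.0, -1.0]]
contact_force: [0.1, -0.8, -0.1]
width: 1.0
gripper_force: 0.0
(array([ 491.97575334, -311.81841929,  109.15043157]), np.float64(1.0875795117689917)) [301.43461538 206.41153846] [256.85171103 194.78326996]
```

View pics/end.png

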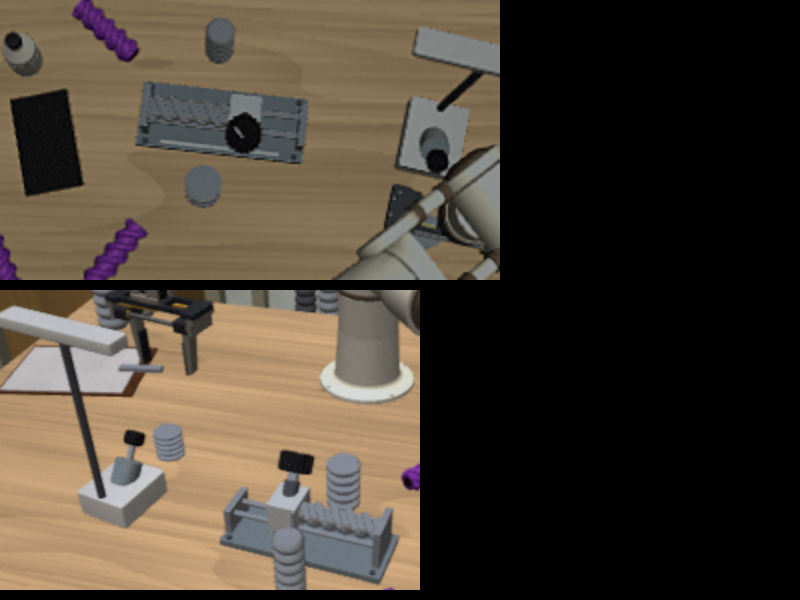

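The final view shows the element seated between plate and stop with no gap, the pull knob back at rest, and every bystander standing. The pull reached its hard stop at about 14 mm, so I'm handing in.

```bash
python3 -c "
from plant import finish_job
print(finish_job())"
```

```text
the job is handed in; nothing more can be done
None
```

Job handed in at about 40 s: the element sits on the rods with no visible gap and the stop closed; the lock knob is an estimated 45° (±4°) past the bite; and the lamp knob went to its 14 mm hard stop and back to rest, though the pictures don't confirm the lamp is lit.

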